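# Snug a gift box against the jig's end stop with its size slide

### The arm

A 7-joint arm with a two-finger parallel gripper is mounted at the origin on the work surface. World frame = base frame: x ahead of the robot, y to its left, z up, the work surface at z = 0. Lengths are in m, angles in rad, forces in N, time in s.
With the tool pointing down it reaches from about 0.35 to 0.9 m from the base axis. Payload 8.1 kg.
Tool frame: the origin (TCP) lies on the centre line of the jaws, within the pads' length; the fingertips stand 11 mm ahead of it and the grasp point (between the pads) lies 8 mm behind it; z points along the fingers, y is the line along which they close (so a half turn about z gives the same grasp; the last joint's range is limited). The gripper opens to 85 mm and grips with 20 to 120 N. Pads are 22 mm wide; open, the fingers measure 114 mm over their backs; the gripper's body (76 mm by 85 mm) begins 54 mm behind the grasp point. The pads swing forward as they close: fully open they stand 13 mm farther back than shut.
Start: joints at [1.196, 0.434, 0.025, 1.573, -0.012, 1.134, -0.075], TCP at [0.168, -0.602, 0.242] pointing down, gripper open.
Joint ranges: [-2.62, 2.62], [-0.44, 2.09], [-1.27, 1.32], [0.08, 2.57], [-1.32, 4.46], [0.12, 2], [-2.74, 2.74]. Speed limits (rad/s): [2.22, 2.22, 3.01, 3.01, 3.14, 3.14, 3.14].

### API

Orientations are given as a unit quaternion [x, y, z, w].
In Python, from plant import state, capture, close_job gives the robot as it stands.
- The arm moves only by the tool jog_arm, never from a script. Its argument "targets" is a list of rows, each an object of numbers: "dx", "dy", "dz": the shift along the tool's x, y, z scaled (see below); "yaw": the turn about the tool's z scaled (see below); "claw": the finger opening in mm, from 0 to 85.4. A call has 1 to 10 rows; each row shifts and turns the commanded pose from where the row before left it, along the tool's axes as they then stand; what a row does not reach is not made up. The controller multiplies each number of a shift by 2 cm and each number of a turn by 8 degrees. A row lasts 1/8 s, in which the tool goes at most 62.5 mm and 10.7 degrees, less where a joint would pass 70% of its speed; a pose out of reach is approached as far as the arm can. A call with a number of a shift or a turn outside -1 to 1 is refused whole. A call with a gripper value outside its range is refused whole. The fingers move at their own pace and stop on an object; "grip_force" is the grip in N (left out, the last holds). Time passes only in rows, so rows that do not move let the fingers close. It gives the time, the measured TCP pose, the force, the opening and the grip force at its end, in the units of the state.
- state(): the state, without advancing time (a new reading comes with each control period).
- capture(name): name is "scene" or "side" or "wrist"; returns a dict with "image" (400x640x3 uint8, blue, green, red), "z_map" (400x640 float32, m along the optical axis (not along the pixel's ray), 0 where there is no reading), "camera_matrix" (3x3 intrinsics, pixels), "R" (3x3) and "t" (3): a world point X has camera coordinates R X + t. Camera axes: x right, y down, z forward; pixel columns grow to the right and rows downward; lengths in m; the calibration is good to about 2 mm. The wrist camera is an equidistant fisheye: a pixel r from the principal point sees the ray r / f radians off the axis. A picture is of the moment at which its call begins.
- close_job(): hands the job in; it is judged then, once.
The state is a dict: "t": time; "q": joint angles; "joint_vel": joint speeds; "tau": joint torques, N m; "position": TCP position; "tcp_rot": TCP orientation; "force": force on the tool from outside, world axes, zero at the start; "moment": the same for the moment, N m; "gripper_width": finger opening in m; "grasp_force": force on a finger pad.
Only numpy, scipy, OpenCV 4.12 (cv2) and the standard library are available. Lean on these libraries where they do the work, as an engineer would, in place of code of your own. Each camera call takes 0.05 s, during which the arm holds its last target. There are 200 camera calls.

### The job

A small white gift box lies loose on the packing jig. Work the jig's black-tabbed size slide along, past the bridge, until its sprung pad holds the box square and firmly up against the jig's end stop, the pad pressed in a few millimetres, but gently enough not to crush the box. Move the box with the slide only, never with the gripper, leave everything else on the bench where it is, and let go.

Things in the scene. Friction and masses are not known exactly. Their poses are not given: they have to be found in the camera images.
- jig: Packing jig fixed to the bench: grey bed 130 (x) x 480 (y) x 12 mm high, origin at the centre of its underside, y along its length towards the end stop. The end stop is a steel plate 90 mm wide, 36 mm high across the bed, facing -y, clamped at y = 175 to 215 mm: its place differs each time and is not reported; find it by touch or sight.
- bridge (a point): Centre of the top of the aluminium bridge that crosses the whole jig at its y = -50 to -25 mm, top 80 mm above the bench. Its opening is 94 mm wide and reaches from the bed to 66 mm above the bench: the slide and its tabs pass through, a gripper does not.
- slide: Size slide: runs along the jig's y only, at jig x = 0; drags with about 5 N and stays where left. Steel bar 30 mm wide, 118 long, top 25 mm above the bench, with two black upright tabs 30 mm wide (x), 10 thick (y), tops 59 mm above the bench: rear tab at y = 0 to 10 mm, front tab at 95 to 105. Origin: underside, in the plane of the rear tab's -y face.
- pad_face (a point): Middle of the face of the black sprung pad at the slide's +y end (140 mm ahead of the slide's origin), 30 mm above the bench. The pad is 56 mm wide, 30 mm high; it gives 8 mm towards the slide, starting at 0.9 N and rising 0.9 N per mm, before it is solid.
- rear_tab (a point): Middle of the top edge of the rear tab's -y face (the face to push), 59 mm above the bench. At the start the slide is back, and this tab is 75 to 135 mm short of the bridge.
- front_tab (a point): Middle of the top edge of the front tab's -y face, 59 mm above the bench. At the start it is before or under the bridge.
- giftbox: White lidded gift box, 60 (x) x 70 (y) x 34 mm high, about 90 g, lying flat and a little askew on the bed between pad and end stop. Origin: centre of its underside.
- sparebox: Bystander: white gift box 55 x 55 x 30 mm on the bench beyond the jig. Origin: centre of the underside.
- screwdriver: Bystander: wood-handled screwdriver 170 mm long, 26 mm thick, lying along the jig's far side. Origin: middle of its underside, x along it.
- marker: Bystander: marker pen 122 mm long, 18 mm thick, lying on the robot's side of the jig. Origin: middle of its underside, x along it.
- medal: Bystander: brass medal, 24 mm across, 5 mm thick, lying on the edge of the jig's bed. Origin: centre of the underside.
- tray: Bystander: white divided tray 240 x 170 x 40 mm with medals, to the left. Origin: centre of the underside.
- case: Bystander: open black presentation case 70 x 76 mm, lid standing 60 mm high, to the right. Origin: under the middle of its lower half.
- setter: Bystander: round wooden setting tool, 38 mm across, 55 mm tall, standing to the right. Origin: centre of the underside.

How it is judged:
At the end, for the whole second after the job is handed in: The gift box lies flat on the bed, square with the jig (within 3 degrees) and within 25 mm of its middle line, held against the end stop by the pad's spring with more than 2.5 N (pad pressed in by about 2 mm or more), with box and slide at rest (contact force between slide and giftbox above 2.5 N and y of giftbox in the frame of jig above 0.137 m and x of giftbox in the frame of jig between -0.025 and 0.025 m and angle between the y axis of giftbox and the y axis of jig, either way round below 0.05 rad and angle between giftbox's own z axis and vertical below 0.05 rad and z of giftbox in the frame of jig below 0.016 m and linear speed of each of giftbox, slide below 0.005 m/s); the robot touches nothing.
It fails at once if the box is crushed: the pad presses on it with more than 20 N (contact force between slide and giftbox above 20 N).
It fails at once if the robot touches the gift box itself (contact force between any of the fingers, the arm and giftbox above 0.5 N).
It fails at once if a bystander is shifted by more than 20 mm (distance of any of sparebox, screwdriver, marker, medal, tray, case, setter from where it was at the start of the episode above 0.02 m).
It also fails if it takes over 48 s, if anything falls off the work surface, if the arm or the gripper's body presses on something with over 40 N, if the wrist force passes 120 N, or if a joint passes its speed limit or range.

## Working session

There is one attempt and no reset: what is moved stays moved. The work goes in short steps, Python scripts to look and compute and a tool call to move; the robot and the scene stay as the last step left them, time stands still between calls to the robot, and variables do not carry over. Pictures are saved under pics/ and viewed, at most 10 in all, crops included, and the job is handed in when it is done.

Besides the shell and the picture viewer there is one more tool, called after "Call:" in YAML: its name, and indented under it one key for each argument. jog_arm: Moves the arm, as the interface text tells. Its arguments: {"type":"object","properties":{"targets":{"type":"array","items":{"type":"object","properties":{"dx":{"type":"number"},"dy":{"type":"number"},"dz":{"type":"number"},"yaw":{"type":"number"},"claw":{"type":"number"}}}},"grip_force":{"type":"number"}},"required":["targets"]}

```bash
mkdir -p pics
cat > h.py <<'E'
import numpy as np,cv2
from plant import state,capture,close_job
def cloud(c):
    z=c["z_map"];K=c["camera_matrix"];v,u=np.mgrid[:400,:640]
    P=np.stack([(u-K[0,2])/K[0,0]*z,(v-K[1,2])/K[1,1]*z,z],-1)
    W=(P-c["t"])@c["R"]; W[z==0]=np.nan
    return W
E
python3 - <<'E'
from h import *
s=state();print({k:np.round(v,3) for k,v in s.items()})
for n in("scene","side"):
    c=capture(n);cv2.imwrite(f"pics/{n}0.png",c["image"]);np.savez(f"{n}0.npz",W=cloud(c),**c)
    print(n,c["R"].round(3).tolist(),c["t"].round(3))
E
```

```text
{'t': np.float64(0.0), 'q': array([ 1.196,  0.435,  0.025,  1.574, -0.012,  1.134, -0.075]), 'joint_vel': array([ 0.   , -0.001,  0.001,  0.001,  0.001, -0.   ,  0.   ]), 'tau': array([-0.0000e+00, -6.7046e+01,  1.0250e+00, -3.1622e+01,  1.6000e-02,
        1.2000e-02, -0.0000e+00]), 'position': array([ 0.168, -0.602,  0.242]), 'tcp_rot': array([ 0.991,  0.135, -0.   , -0.001]), 'force': array([-0.345, -0.178,  0.472]), 'moment': array([ 0.038, -0.005, -0.036]), 'grasp_force': np.float64(0.0), 'gripper_width': np.float64(0.085)}
scene [[0.509, 0.861, 0.01], [0.664, -0.386, -0.641], [-0.548, 0.332, -0.768]] [-0.312 -0.334  1.759]
side [[0.973, -0.23, 0.006], [-0.17, -0.739, -0.652], [0.154, 0.634, -0.758]] [-0.577  0.149  1.034]
```

View pics/scene0.png

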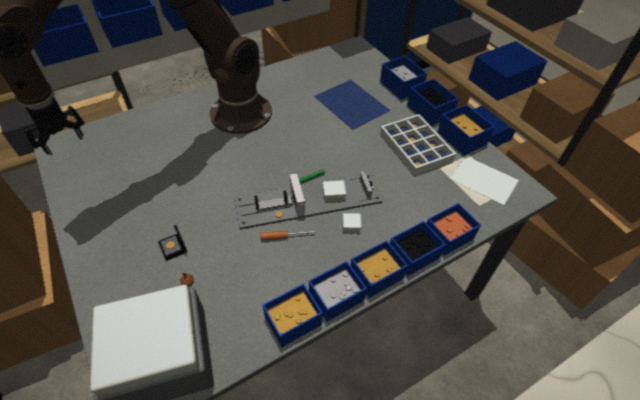

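View pics/side0.png

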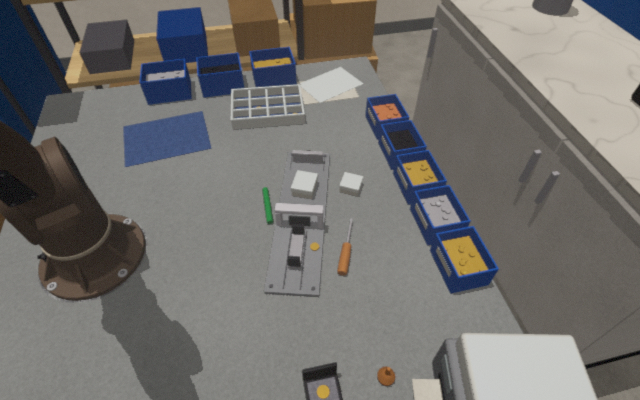

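The side view shows the jig (cols 268-330, rows 150-293), with the bridge at about (300,212), slide tabs at about (296,262) and (299,225), the box at (305,183) and the end stop at (308,157). Next I'll measure these in the depth cloud.

Run:
```python
from h import *
d=np.load("side0.npz");W=d["W"]
for n,(u,v) in dict(bedBL=(272,286),bedBR=(316,288),bridge=(300,208),rear=(295,262),front=(299,222),box=(305,180),stop=(308,153),spare=(350,181),medal=(314,246),marker=(268,205),bed=(285,275)).items(): print(n,W[v,u].round(3))
c=W[208,300]
m=(abs(W[...,2]-.012)<.005)&(np.hypot(W[...,0]-c[0],W[...,1]-c[1])<.33)
m=cv2.morphologyEx(m.astype(np.uint8),cv2.MORPH_OPEN,np.ones((3,3)))
n,l,st,ce=cv2.connectedComponentsWithStats(m);print(st[:6].tolist())
I=d["image"][140:300,240:380];cv2.imwrite("pics/side0c.png",cv2.resize(I,None,fx=3.7,fy=3.7,interpolation=cv2.INTER_CUBIC)[:600])
h=np.clip(W[...,2]*255/.09,0,255);h=np.nan_to_num(h).astype(np.uint8)
cv2.imwrite("pics/h.png",cv2.resize(h[140:300,240:380],None,fx=3.7,fy=3.7,interpolation=cv2.INTER_NEAREST))
```

```text
bedBL [ 0.422 -0.196  0.015]
bedBR [ 0.522 -0.223  0.012]
bridge [ 0.524 -0.029  0.077]
rear [ 0.484 -0.164  0.047]
front [ 0.518 -0.037  0.03 ]
box [0.561 0.091 0.046]
stop [0.59  0.193 0.049]
spare [0.687 0.073 0.031]
medal [ 0.542 -0.111  0.017]
marker [0.448 0.048 0.018]
bed [ 0.456 -0.177  0.019]
[[0, 0, 640, 400, 251458], [279, 151, 51, 60, 1463], [264, 214, 60, 81, 3070], [269, 220, 3, 3, 9]]
```

View pics/side0c.png

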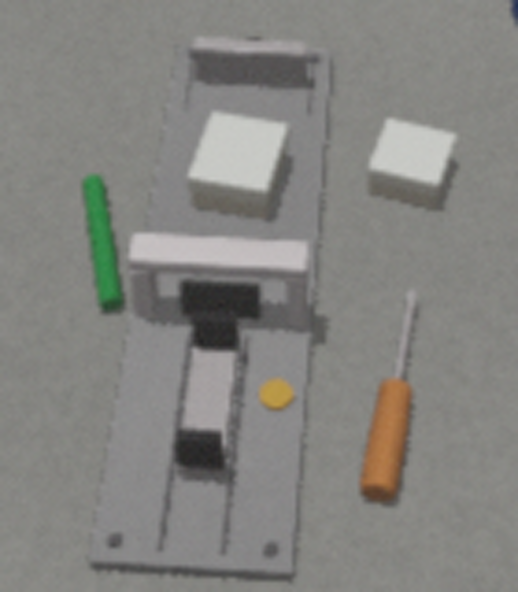

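View pics/h.png

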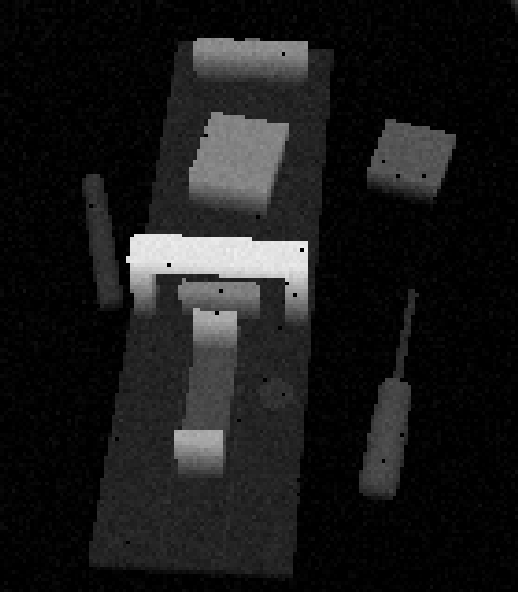

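Depth and picture agree: the pad is just under the bridge, the front tab is before it, and nothing is occluded. Next I'll fit the jig frame.

```bash
cat >> h.py <<'E'
def fitjig(W):
    m=(abs(W[...,2]-.012)<.006)
    m=cv2.morphologyEx(m.astype(np.uint8),cv2.MORPH_OPEN,np.ones((3,3)))>0
    X=W[m&(np.abs(W[...,0]-.53)<.16)&(np.abs(W[...,1])<.32)][:,:2]
    # least trimmed rectangle: keep points inside main rect
    from scipy.optimize import minimize
    def f(p):
        x0,y0,a=p;dx,dy=X[:,0]-x0,X[:,1]-y0
        u=dx*np.cos(a)+dy*np.sin(a);v=-dx*np.sin(a)+dy*np.cos(a)
        # outside bed penalised, saturating
        e=np.hypot(np.maximum(abs(u)-.065,0),np.maximum(abs(v)-.24,0))
        return np.minimum(e,.01).sum()
    best=min((minimize(f,[.525,-.01,a],method="Nelder-Mead",options=dict(xatol=1e-5,fatol=1e-6,initial_simplex=[[.525,-.01,a],[.535,-.01,a],[.525,0,a],[.525,-.01,a+.05]])) for a in(-.15,-.22,-.28,-.35)),key=lambda r:r.fun)
    return best.x,best.fun/len(X)
def tojig(W,J):
    x0,y0,a=J;dx,dy=W[...,0]-x0,W[...,1]-y0
    return np.stack([dx*np.cos(a)+dy*np.sin(a),-dx*np.sin(a)+dy*np.cos(a),W[...,2]],-1)
E
python3 - <<'E'
from h import *
for n in("side","scene"):
    W=np.load(n+"0.npz")["W"];J,e=fitjig(W);print(n,J.round(4),e)
    if n=="side":J0=J
    L=tojig(W,J0)
    def reg(x0,x1,y0,y1,z0,z1):
        k=(L[...,0]>x0)&(L[...,0]<x1)&(L[...,1]>y0)&(L[...,1]<y1)&(L[...,2]>z0)&(L[...,2]<z1)
        P=L[k]
        return len(P),np.percentile(P,[2,50,98],axis=0).round(4).tolist() if len(P)>5 else None
    print("bed",reg(-.1,.1,-.3,.3,.008,.016))
    print("bridge",reg(-.1,.1,-.09,.01,.072,.09))
    print("reartab",reg(-.03,.03,-.23,-.1,.053,.064))
    print("reartabface",reg(-.03,.03,-.23,-.1,.033,.05))
    print("fronttab",reg(-.03,.03,-.1,-.045,.053,.064))
    print("boxtop",reg(-.06,.06,.02,.17,.042,.05))
    print("stop",reg(-.06,.06,.15,.24,.025,.052))
    print("stopface",reg(-.06,.06,.15,.24,.02,.033))
    k=(abs(L[...,0])<.06)&(L[...,1]>.02)&(L[...,1]<.17)&(abs(L[...,2]-.046)<.004)
    print("boxrect",cv2.minAreaRect((L[k][:,:2]*1000).astype(np.float32)))
E
```

```text
side [ 0.5304  0.0064 -0.2934] 4.602176299823026e-05
bed (4596, [[-0.064, -0.2366, 0.0093], [0.0018, -0.0965, 0.0125], [0.0634, 0.2033, 0.0155]])
bridge (453, [[-0.058, -0.0504, 0.073], [0.0009, -0.0401, 0.0798], [0.0584, -0.0255, 0.0832]])
reartab (59, [[-0.0136, -0.1769, 0.0544], [0.0022, -0.1732, 0.0586], [0.0147, -0.1667, 0.0616]])
reartabface (48, [[-0.0144, -0.1771, 0.0335], [-0.0012, -0.1754, 0.0405], [0.0142, -0.1734, 0.0496]])
fronttab (51, [[-0.0129, -0.082, 0.0532], [0.0002, -0.0788, 0.0586], [0.015, -0.0716, 0.0618]])
boxtop (415, [[-0.0285, 0.0524, 0.0434], [0.0018, 0.0866, 0.0464], [0.0321, 0.1228, 0.0495]])
stop (281, [[-0.0439, 0.1901, 0.0258], [0.0002, 0.1944, 0.0425], [0.0449, 0.2094, 0.0512]])
stopface (97, [[-0.0422, 0.1902, 0.0201], [0.0034, 0.1936, 0.0269], [0.0425, 0.1968, 0.0324]])
boxrect ((1.450225830078125, 88.43539428710938), (74.90431213378906, 60.7913703918457), 81.90839385986328)
scene [ 0.5361  0.0088 -0.2962] 4.634508221781094e-05
bed (2856, [[-0.0625, -0.2293, 0.0082], [0.0207, 0.0011, 0.0117], [0.0688, 0.2355, 0.0156]])
bridge (241, [[-0.0525, -0.0464, 0.0741], [0.0101, -0.0347, 0.0796], [0.0649, -0.0224, 0.0836]])
reartab (25, [[-0.009, -0.1729, 0.0538], [0.0089, -0.1678, 0.0587], [0.0197, -0.1637, 0.062]])
reartabface (10, [[0.0173, -0.1728, 0.0346], [0.0178, -0.1689, 0.0439], [0.0222, -0.1637, 0.0482]])
fronttab (24, [[-0.0087, -0.0783, 0.0541], [0.005, -0.0734, 0.0581], [0.0197, -0.0685, 0.0627]])
boxtop (278, [[-0.0262, 0.0562, 0.0426], [0.007, 0.0896, 0.0456], [0.0364, 0.1243, 0.0493]])
stop (155, [[-0.0361, 0.1946, 0.0263], [0.0091, 0.2006, 0.0451], [0.049, 0.2226, 0.0514]])
stopface (41, [[-0.0373, 0.1944, 0.0204], [0.0128, 0.1965, 0.026], [0.0483, 0.2262, 0.0322]])
boxrect ((5.603693008422852, 90.67561340332031), (70.08546447753906, 64.26238250732422), 81.82733917236328)
```

Call:
jog_arm:
  targets:
    - {"yaw": -0.9,"claw": 0}
    - {"yaw": -0.9,"claw": 0}
    - {"yaw": -0.9,"claw": 0}
    - {"yaw": -0.9,"claw": 0}
    - {"yaw": -0.9,"claw": 0}
    - {"yaw": -0.9,"claw": 0}
    - {"yaw": -0.9,"claw": 0}
    - {"yaw": -0.9,"claw": 0}

```text
validation failed for argument at $.ta...
```

Call:
jog_arm:
  targets:
    - {"dx": 1,"dy": 0.35}
    - {"dx": 1,"dy": 0.35}
    - {"dx": 1,"dy": 0.35}
    - {"dx": 1,"dy": 0.35}
    - {"dx": 1,"dy": 0.35}
    - {"dx": 1,"dy": 0.35}
    - {"dx": 1,"dy": 0.35}
    - {"dx": 1,"dy": 0.35}
    - {"dx": 1,"dy": 0.35}
    - {"dx": 1,"dy": 0.35}

```text
validation failed for argument at $.ta...
```

Call:
jog_arm:
  targets:
    - {"dx": 1,"dy": 0.35}
    - {"dx": 1,"dy": 0.35}
    - {"dx": 1,"dy": 0.35}
    - {"dx": 1,"dy": 0.35}
    - {"dx": 1,"dy": 0.35}
    - {"dx": 1,"dy": 0.35}
    - {"dx": 1,"dy": 0.35}
    - {"dx": 1,"dy": 0.35}
    - {"dx": 1,"dy": 0.35}
    - {"dx": 1,"dy": 0.35}

```text
validation failed for argument at $.ta...
```

```bash
cat >> h.py <<'E'
JIG=np.array([.5304,.0064,-.2934])
def pose():
    from scipy.spatial.transform import Rotation as R
    s=state();M=R.from_quat(s["tcp_rot"]).as_matrix();p=s["position"]
    a=JIG[2];print("t",round(float(s["t"]),2),"tcp jig",tojig(p,JIG).round(4),"toolx err deg",round(np.degrees(np.arctan2(M[1,0],M[0,0])-a-np.pi/2),2),"tilt",M[:,2].round(3),"F jig y",round(float(-s["force"][0]*np.sin(a)+s["force"][1]*np.cos(a)),2),"Fz",round(float(s["force"][2]),2),"w",round(float(s["gripper_width"]),3))
    return s
E
python3 -c "
from h import *
pose()"
```

```text
t 0.1 tcp jig [-0.1714 -0.687   0.2416] toolx err deg -57.62 tilt [-0.     0.001 -1.   ] F jig y -0.06 Fz -0.15 w 0.086
```

Rows seem to need all five numbers.

Call:
jog_arm:
  targets:
    - {"dx": 0,"dy": 0,"dz": 0,"yaw": -0.9,"claw": 0}
    - {"dx": 0,"dy": 0,"dz": 0,"yaw": -0.9,"claw": 0}
    - {"dx": 0,"dy": 0,"dz": 0,"yaw": -0.9,"claw": 0}
    - {"dx": 0,"dy": 0,"dz": 0,"yaw": -0.9,"claw": 0}
    - {"dx": 0,"dy": 0,"dz": 0,"yaw": -0.9,"claw": 0}
    - {"dx": 0,"dy": 0,"dz": 0,"yaw": -0.9,"claw": 0}
    - {"dx": 0,"dy": 0,"dz": 0,"yaw": -0.9,"claw": 0}
    - {"dx": 0,"dy": 0,"dz": 0,"yaw": -0.9,"claw": 0}

```text
t: 1.1
position: [0.1676, -0.6018, 0.2418]
tcp_rot: [0.802, 0.598, 0.0, -0.0]
force: [-0.5, -0.1, 0.4]
gripper_width: -0.0001
grasp_force: 0.0
```

Call:
jog_arm:
  targets:
    - {"dx": 1,"dy": 0.35,"dz": 0,"yaw": 0,"claw": 0}
    - {"dx": 1,"dy": 0.35,"dz": 0,"yaw": 0,"claw": 0}
    - {"dx": 1,"dy": 0.35,"dz": 0,"yaw": 0,"claw": 0}
    - {"dx": 1,"dy": 0.35,"dz": 0,"yaw": 0,"claw": 0}
    - {"dx": 1,"dy": 0.35,"dz": 0,"yaw": 0,"claw": 0}
    - {"dx": 1,"dy": 0.35,"dz": 0,"yaw": 0,"claw": 0}
    - {"dx": 1,"dy": 0.35,"dz": 0,"yaw": 0,"claw": 0}
    - {"dx": 1,"dy": 0.35,"dz": 0,"yaw": 0,"claw": 0}
    - {"dx": 1,"dy": 0.35,"dz": 0,"yaw": 0,"claw": 0}
    - {"dx": 1,"dy": 0.35,"dz": 0,"yaw": 0,"claw": 0}

```text
t: 2.35
position: [0.2934, -0.4298, 0.2423]
tcp_rot: [0.803, 0.596, -0.0, 0.0]
force: [1.3, 0.0, 0.4]
gripper_width: -0.0
grasp_force: 0.0
```

Call:
jog_arm:
  targets:
    - {"dx": 1,"dy": 0.35,"dz": 0,"yaw": 0,"claw": 0}
    - {"dx": 1,"dy": 0.35,"dz": 0,"yaw": 0,"claw": 0}
    - {"dx": 1,"dy": 0.35,"dz": 0,"yaw": 0,"claw": 0}
    - {"dx": 1,"dy": 0.35,"dz": 0,"yaw": 0,"claw": 0}
    - {"dx": 1,"dy": 0.35,"dz": 0,"yaw": 0,"claw": 0}
    - {"dx": 1,"dy": 0.35,"dz": 0,"yaw": 0,"claw": 0}
    - {"dx": 1,"dy": 0.35,"dz": 0,"yaw": 0,"claw": 0}
    - {"dx": 1,"dy": 0.35,"dz": 0,"yaw": 0,"claw": 0}
    - {"dx": 1,"dy": 0.35,"dz": 0,"yaw": 0,"claw": 0}
    - {"dx": 1,"dy": 0.35,"dz": 0,"yaw": 0,"claw": 0}

```text
t: 3.6
position: [0.4181, -0.2586, 0.2424]
tcp_rot: [0.803, 0.596, -0.0, 0.0]
force: [-1.5, 0.4, -0.1]
gripper_width: 0.0001
grasp_force: 0.0
```

```bash
python3 -c "
from h import *
pose()"
```

```text
t 3.6 tcp jig [-0.0309 -0.2861  0.2424] toolx err deg -0.03 tilt [ 0. -0. -1.] F jig y -0.01 Fz -0.12 w 0.0
```

Call:
jog_arm:
  targets:
    - {"dx": 1,"dy": 0.4,"dz": 1,"yaw": 0,"claw": 0}
    - {"dx": 1,"dy": 0.4,"dz": 1,"yaw": 0,"claw": 0}
    - {"dx": 1,"dy": 0.4,"dz": 1,"yaw": 0,"claw": 0}
    - {"dx": 0.9,"dy": 0.35,"dz": 1,"yaw": 0,"claw": 0}
    - {"dx": 0,"dy": 0,"dz": 1,"yaw": 0,"claw": 0}
    - {"dx": 0,"dy": 0,"dz": 1,"yaw": 0,"claw": 0}
    - {"dx": 0,"dy": 0,"dz": 1,"yaw": 0,"claw": 0}
    - {"dx": 0,"dy": 0,"dz": 1,"yaw": 0,"claw": 0}
    - {"dx": 0,"dy": 0,"dz": 1,"yaw": 0,"claw": 0}
    - {"dx": 0,"dy": 0,"dz": 0.8,"yaw": 0,"claw": 0}

```text
t: 4.85
position: [0.4698, -0.1936, 0.0456]
tcp_rot: [0.803, 0.596, -0.0, -0.0]
force: [-1.0, -0.2, 0.4]
gripper_width: 0.0
grasp_force: 0.0
```

```bash
python3 -c "
from h import *
pose()"
```

```text
t 4.85 tcp jig [-2.000e-04 -2.089e-01  4.560e-02] toolx err deg -0.02 tilt [-0.  0. -1.] F jig y -0.51 Fz 0.36 w 0.0
```

Call:
jog_arm:
  targets:
    - {"dx": 0.4,"dy": 0,"dz": 0,"yaw": 0,"claw": 0}
    - {"dx": 0.4,"dy": 0,"dz": 0,"yaw": 0,"claw": 0}
    - {"dx": 0.3,"dy": 0,"dz": 0,"yaw": 0,"claw": 0}
    - {"dx": 0.3,"dy": 0,"dz": 0,"yaw": 0,"claw": 0}
    - {"dx": 0.4,"dy": 0,"dz": 0,"yaw": 0,"claw": 0}
    - {"dx": 0.4,"dy": 0,"dz": 0,"yaw": 0,"claw": 0}
    - {"dx": 0.4,"dy": 0,"dz": 0,"yaw": 0,"claw": 0}
    - {"dx": 0.4,"dy": 0,"dz": 0,"yaw": 0,"claw": 0}
    - {"dx": 0.4,"dy": 0,"dz": 0,"yaw": 0,"claw": 0}
    - {"dx": 0.4,"dy": 0,"dz": 0,"yaw": 0,"claw": 0}

```text
t: 6.1
position: [0.4921, -0.1224, 0.0469]
tcp_rot: [0.803, 0.595, -0.0, 0.001]
force: [-0.6, -4.8, 4.6]
gripper_width: -0.0004
grasp_force: 2.7
```

```bash
python3 -c "
from h import *
pose()"
```

```text
t 6.1 tcp jig [ 0.0006 -0.1343  0.0469] toolx err deg -0.1 tilt [ 0.001 -0.002 -1.   ] F jig y -4.73 Fz 4.59 w -0.0
```

Call:
jog_arm:
  targets:
    - {"dx": 0.4,"dy": 0,"dz": 0,"yaw": 0,"claw": 0}
    - {"dx": 0.4,"dy": 0,"dz": 0,"yaw": 0,"claw": 0}
    - {"dx": 0.3,"dy": 0,"dz": 0,"yaw": 0,"claw": 0}
    - {"dx": 0.3,"dy": 0,"dz": 0,"yaw": 0,"claw": 0}
    - {"dx": 0.3,"dy": 0,"dz": 0,"yaw": 0,"claw": 0}
    - {"dx": 0.3,"dy": 0,"dz": 0,"yaw": 0,"claw": 0}
    - {"dx": 0.3,"dy": 0,"dz": 0,"yaw": 0,"claw": 0}
    - {"dx": 0.3,"dy": 0,"dz": 0,"yaw": 0,"claw": 0}
    - {"dx": 0.3,"dy": 0,"dz": 0,"yaw": 0,"claw": 0}
    - {"dx": 0.2,"dy": 0,"dz": 0,"yaw": 0,"claw": 0}

```text
t: 7.35
position: [0.5102, -0.0628, 0.0468]
tcp_rot: [0.803, 0.596, -0.0, 0.001]
force: [-0.6, -5.7, 4.4]
gripper_width: 0.0003
grasp_force: 2.9
```

```bash
python3 -c "
from h import *
pose()"
```

```text
t 7.35 tcp jig [ 0.0007 -0.0721  0.0468] toolx err deg -0.08 tilt [ 0.001 -0.001 -1.   ] F jig y -5.63 Fz 4.41 w 0.0
```

Call:
jog_arm:
  targets:
    - {"dx": -0.5,"dy": 0,"dz": 0,"yaw": 0,"claw": 0}
    - {"dx": 0,"dy": 0,"dz": -1,"yaw": 0,"claw": 0}
    - {"dx": 0,"dy": 0,"dz": -1,"yaw": 0,"claw": 0}
    - {"dx": 0,"dy": 0,"dz": -1,"yaw": 0,"claw": 0}
    - {"dx": 0,"dy": 0,"dz": -1,"yaw": 0,"claw": 0}
    - {"dx": 0,"dy": 0,"dz": -1,"yaw": 0,"claw": 0}
    - {"dx": 0,"dy": 0,"dz": 0,"yaw": 0,"claw": 0}

```text
t: 8.22
position: [0.5076, -0.0718, 0.1474]
tcp_rot: [0.803, 0.596, 0.001, 0.001]
force: [0.4, -0.6, 0.5]
gripper_width: 0.0001
grasp_force: 0.0
```

```bash
cat >> h.py <<'E'
def look(tag):
    c=capture("side");cv2.imwrite(f"pics/{tag}.png",cv2.resize(c["image"][140:300,240:380],None,fx=3.7,fy=3.7,interpolation=cv2.INTER_CUBIC));L=tojig(cloud(c),JIG)
    def sel(x1,y0,y1,z0,z1): return L[(abs(L[...,0])<x1)&(L[...,1]>y0)&(L[...,1]<y1)&(L[...,2]>z0)&(L[...,2]<z1)]
    B=sel(.06,.04,.187,.042,.05);print("box",len(B),cv2.minAreaRect((B[:,:2]*1000).astype(np.float32)),np.percentile(B[:,1],[1,99]).round(4),np.percentile(B[:,0],[1,99]).round(4))
    F=sel(.02,-.02,.12,.052,.065);print("fronttab",len(F),np.percentile(F,[2,50,98],axis=0)[:,1].round(4) if len(F) else 0)
    T=sel(.02,-.02,.12,.035,.052);print("tabface/below",len(T),np.percentile(T,[2,50],axis=0)[:,1].round(4) if len(T) else 0)
E
python3 -c "
from h import *
pose();look('a')"
```

```text
t 8.22 tcp jig [ 0.0008 -0.0815  0.1474] toolx err deg -0.04 tilt [ 0.003 -0.    -1.   ] F jig y -0.5 Fz 0.53 w 0.0
box 38 ((16.81368064880371, 107.00627136230469), (85.22718048095703, 16.7550048828125), 83.58924865722656) [0.0668 0.1488] [0.0047 0.0253]
fronttab 0 0
tabface/below 7 [0.0658 0.0701]
```

View pics/a.png

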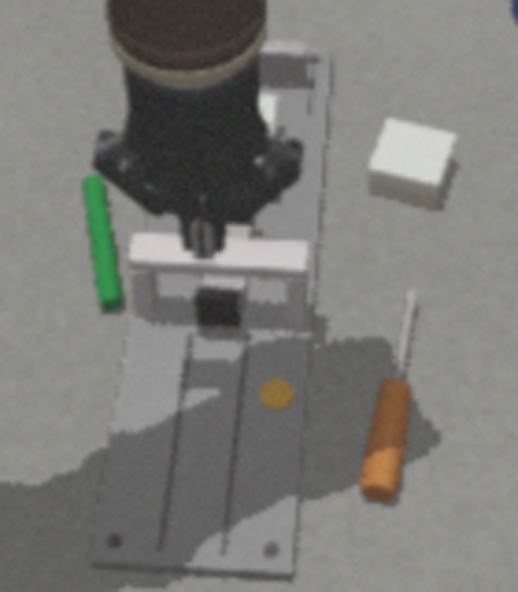

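Call:
jog_arm:
  targets:
    - {"dx": 0.9,"dy": 0,"dz": 0,"yaw": 0,"claw": 0}
    - {"dx": 0.9,"dy": 0,"dz": 0,"yaw": 0,"claw": 0}
    - {"dx": 0.9,"dy": 0,"dz": 0,"yaw": 0,"claw": 0}
    - {"dx": 0.9,"dy": 0,"dz": 0,"yaw": 0,"claw": 0}
    - {"dx": 0.7,"dy": 0,"dz": 0,"yaw": 0,"claw": 0}
    - {"dx": 0,"dy": 0,"dz": 1,"yaw": 0,"claw": 0}
    - {"dx": 0,"dy": 0,"dz": 1,"yaw": 0,"claw": 0}
    - {"dx": 0,"dy": 0,"dz": 1,"yaw": 0,"claw": 0}
    - {"dx": 0,"dy": 0,"dz": 0.5,"yaw": 0,"claw": 0}

```text
t: 9.4
position: [0.5314, 0.011, 0.0753]
tcp_rot: [0.803, 0.596, -0.001, -0.0]
force: [-0.9, 1.1, 0.2]
gripper_width: 0.0
grasp_force: 0.0
```

```bash
python3 -c "
from h import *
pose()
c=capture('scene');I=c['image'][160:240,220:400];cv2.imwrite('pics/b.png',cv2.resize(I,None,fx=4.4,fy=4.4,interpolation=cv2.INTER_CUBIC))"
```

```text
t 9.4 tcp jig [-0.0003  0.0047  0.0753] toolx err deg -0.01 tilt [-0.001 -0.    -1.   ] F jig y 0.83 Fz 0.2 w 0.0
```

View pics/b.png

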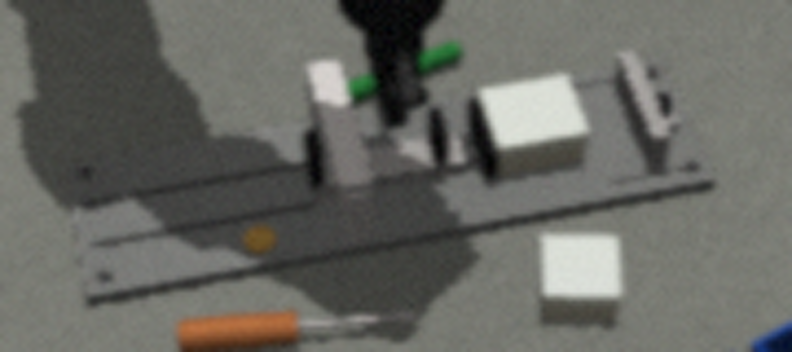

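The picture shows the closed finger (398,115) between the bridge (340,130) and the front tab (437,135), with the box squared on the pad. Now I'll lower and push.

Call:
jog_arm:
  targets:
    - {"dx": 0,"dy": 0,"dz": 0.8,"yaw": 0,"claw": 0}
    - {"dx": 0,"dy": 0,"dz": 0.5,"yaw": 0,"claw": 0}
    - {"dx": 0.4,"dy": 0,"dz": 0,"yaw": 0,"claw": 0}
    - {"dx": 0.3,"dy": 0,"dz": 0,"yaw": 0,"claw": 0}
    - {"dx": 0.3,"dy": 0,"dz": 0,"yaw": 0,"claw": 0}
    - {"dx": 0.3,"dy": 0,"dz": 0,"yaw": 0,"claw": 0}
    - {"dx": 0.3,"dy": 0,"dz": 0,"yaw": 0,"claw": 0}
    - {"dx": 0.3,"dy": 0,"dz": 0,"yaw": 0,"claw": 0}
    - {"dx": 0.3,"dy": 0,"dz": 0,"yaw": 0,"claw": 0}
    - {"dx": 0.3,"dy": 0,"dz": 0,"yaw": 0,"claw": 0}

```text
t: 10.7
position: [0.5462, 0.0572, 0.0507]
tcp_rot: [0.803, 0.595, -0.001, 0.001]
force: [-2.6, -7.1, 5.5]
gripper_width: -0.0003
grasp_force: 3.1
```

```bash
python3 -c "
from h import *
pose()
look('c')"
```

```text
t 10.7 tcp jig [0.0004 0.0532 0.0507] toolx err deg -0.1 tilt [-0.    -0.002 -1.   ] F jig y -7.57 Fz 5.45 w -0.0
box 29 ((3.550281524658203, 84.45867919921875), (88.00225830078125, 28.750642776489258), 82.06510162353516) [0.0406 0.1247] [-0.0127  0.0232]
fronttab 39 [0.0395 0.0446 0.0675]
tabface/below 32 [0.0406 0.0623]
```

Call:
jog_arm:
  targets:
    - {"dx": 0.1,"dy": 0,"dz": 0,"yaw": 0,"claw": 0}
    - {"dx": 0.1,"dy": 0,"dz": 0,"yaw": 0,"claw": 0}
    - {"dx": 0.1,"dy": 0,"dz": 0,"yaw": 0,"claw": 0}

```text
t: 11.12
position: [0.5479, 0.063, 0.0506]
tcp_rot: [0.803, 0.596, -0.001, 0.001]
force: [-2.0, -6.9, 4.5]
gripper_width: -0.0002
grasp_force: 3.0
```

```bash
python3 -c "
from h import *
pose()
c=capture('scene');np.savez('d.npz',**c);L=tojig(cloud(c),JIG)
B=L[(abs(L[...,0]-.005)<.05)&(abs(L[...,1]-.13)<.075)&(abs(L[...,2]-.046)<.005)];print(len(B),cv2.minAreaRect((B[:,:2]*1000).astype(np.float32)),np.percentile(B[:,1],[2,98]))
I=c['image'][160:240,280:400];cv2.imwrite('pics/d.png',cv2.resize(I,None,fx=6.6,fy=6.6,interpolation=cv2.INTER_CUBIC))"
```

```text
t 11.12 tcp jig [0.0004 0.0593 0.0506] toolx err deg -0.08 tilt [-0.    -0.002 -1.   ] F jig y -7.15 Fz 4.47 w -0.0
395 ((3.7112464904785156, 131.17559814453125), (147.05987548828125, 92.65262603759766), 89.41954040527344) [0.07634342 0.20331813]
```

View pics/d.png

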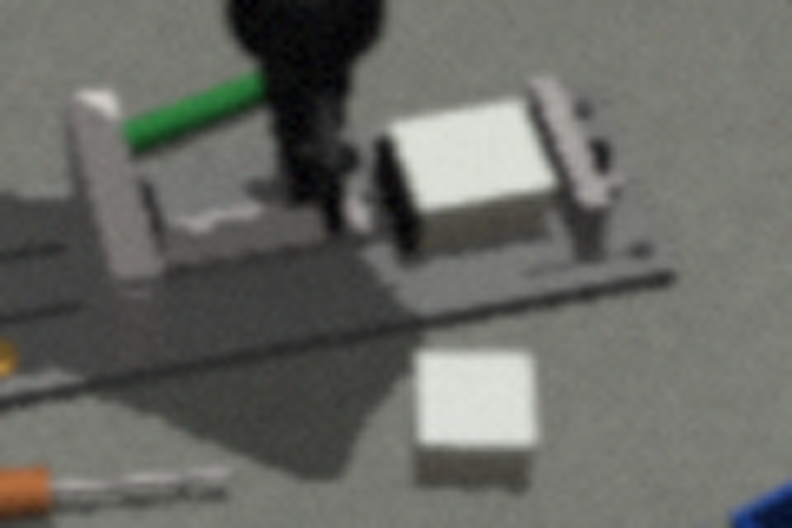

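The box at (480,160) is square, with a narrow gap left to the stop at (580,150). I'll creep from here and watch the force.

Call:
jog_arm:
  targets:
    - {"dx": 0.1,"dy": 0,"dz": 0,"yaw": 0,"claw": 0}
    - {"dx": 0.1,"dy": 0,"dz": 0,"yaw": 0,"claw": 0}

```text
t: 11.42
position: [0.5491, 0.0668, 0.0506]
tcp_rot: [0.803, 0.596, -0.001, 0.001]
force: [-1.7, -5.5, 4.4]
gripper_width: -0.0001
grasp_force: 3.0
```

Call:
jog_arm:
  targets:
    - {"dx": 0.05,"dy": 0,"dz": 0,"yaw": 0,"claw": 0}
    - {"dx": 0.05,"dy": 0,"dz": 0,"yaw": 0,"claw": 0}

```text
t: 11.68
position: [0.5497, 0.0688, 0.0506]
tcp_rot: [0.803, 0.596, -0.001, 0.001]
force: [-2.0, -5.7, 4.6]
gripper_width: -0.0002
grasp_force: 3.0
```

```bash
python3 -c "
from h import *
pose()"
```

```text
t 11.68 tcp jig [0.0004 0.0653 0.0506] toolx err deg -0.08 tilt [-0.    -0.002 -1.   ] F jig y -6.06 Fz 4.64 w -0.0
```

Still only drag force (about 6 N). I'll go on in 1 mm rows.

Call:
jog_arm:
  targets:
    - {"dx": 0.05,"dy": 0,"dz": 0,"yaw": 0,"claw": 0}

```text
t: 11.8
position: [0.55, 0.0697, 0.0506]
tcp_rot: [0.803, 0.596, -0.001, 0.001]
force: [-1.1, -6.4, 4.8]
gripper_width: 0.0
grasp_force: 3.0
```

Call:
jog_arm:
  targets:
    - {"dx": 0.05,"dy": 0,"dz": 0,"yaw": 0,"claw": 0}

```text
t: 11.92
position: [0.5503, 0.0707, 0.0506]
tcp_rot: [0.803, 0.596, -0.001, 0.001]
force: [-2.1, -4.9, 3.1]
gripper_width: 0.0001
grasp_force: 3.0
```

Call:
jog_arm:
  targets:
    - {"dx": 0.05,"dy": 0,"dz": 0,"yaw": 0,"claw": 0}

```text
t: 12.05
position: [0.5506, 0.0716, 0.0506]
tcp_rot: [0.803, 0.596, -0.001, 0.001]
force: [-2.2, -5.9, 4.9]
gripper_width: -0.0
grasp_force: 3.1
```

Call:
jog_arm:
  targets:
    - {"dx": 0.05,"dy": 0,"dz": 0,"yaw": 0,"claw": 0}

```text
t: 12.18
position: [0.5508, 0.0724, 0.0506]
tcp_rot: [0.803, 0.596, -0.001, 0.001]
force: [-2.3, -6.4, 5.6]
gripper_width: -0.0002
grasp_force: 3.5
```

Call:
jog_arm:
  targets:
    - {"dx": 0.05,"dy": 0,"dz": 0,"yaw": 0,"claw": 0}

```text
t: 12.3
position: [0.551, 0.0731, 0.0506]
tcp_rot: [0.803, 0.595, -0.001, 0.001]
force: [-1.7, -6.6, 6.1]
gripper_width: -0.0
grasp_force: 3.8
```

```bash
cat >> h.py <<'E'
def favg(n=6):
    # camera calls let time pass with the arm holding
    f=[]
    for _ in range(n):
        capture("wrist");s=state();f.append(s["force"])
    f=np.array(f);a=JIG[2];g=-f[:,0]*np.sin(a)+f[:,1]*np.cos(a)
    print("Fy",g.mean().round(2),"+-",(g.std()/n**.5).round(2),"tcp y",tojig(s["position"],JIG)[1].round(4),"grasp",round(float(s["grasp_force"]),2))
E
python3 -c "
from h import *
favg()"
```

```text
Fy -6.53 +- 0.24 tcp y 0.0699 grasp 3.37
```

Call:
jog_arm:
  targets:
    - {"dx": 0.05,"dy": 0,"dz": 0,"yaw": 0,"claw": 0}

```text
t: 12.72
position: [0.5512, 0.0738, 0.0506]
tcp_rot: [0.803, 0.595, -0.001, 0.001]
force: [-2.1, -7.7, 6.0]
gripper_width: 0.0
grasp_force: 4.1
```

Call:
jog_arm:
  targets:
    - {"dx": 0.05,"dy": 0,"dz": 0,"yaw": 0,"claw": 0}

```text
t: 12.85
position: [0.5515, 0.0746, 0.0506]
tcp_rot: [0.803, 0.595, -0.001, 0.001]
force: [-2.9, -8.5, 7.0]
gripper_width: -0.0001
grasp_force: 4.5
```

```bash
python3 -c "
from h import *
favg()"
```

```text
Fy -8.19 +- 0.17 tcp y 0.0715 grasp 4.05
```

Call:
jog_arm:
  targets:
    - {"dx": 0.05,"dy": 0,"dz": 0,"yaw": 0,"claw": 0}
    - {"dx": 0.03,"dy": 0,"dz": 0,"yaw": 0,"claw": 0}

```text
t: 13.4
position: [0.5518, 0.0758, 0.0506]
tcp_rot: [0.804, 0.595, -0.001, 0.001]
force: [-3.8, -9.3, 8.1]
gripper_width: 0.0001
grasp_force: 5.0
```

```bash
python3 -c "
from h import *
favg()"
```

```text
Fy -9.62 +- 0.22 tcp y 0.0726 grasp 4.7
```

Call:
jog_arm:
  targets:
    - {"dx": -0.2,"dy": 0,"dz": 0,"yaw": 0,"claw": 0}
    - {"dx": -0.5,"dy": 0,"dz": 0,"yaw": 0,"claw": 0}
    - {"dx": -0.5,"dy": 0,"dz": 0,"yaw": 0,"claw": 0}
    - {"dx": 0,"dy": 0,"dz": -1,"yaw": 0,"claw": 0}
    - {"dx": 0,"dy": 0,"dz": -1,"yaw": 0,"claw": 0}
    - {"dx": 0,"dy": 0,"dz": -1,"yaw": 0,"claw": 0}
    - {"dx": 0,"dy": 0,"dz": -1,"yaw": 0,"claw": 0}
    - {"dx": 0,"dy": 0,"dz": -1,"yaw": 0,"claw": 0}
    - {"dx": 0,"dy": 0,"dz": -1,"yaw": 0,"claw": 0}
    - {"dx": 0,"dy": 0,"dz": -1,"yaw": 0,"claw": 0}

```text
t: 14.95
position: [0.545, 0.0548, 0.1908]
tcp_rot: [0.803, 0.596, -0.0, -0.0]
force: [-0.7, 1.1, 0.6]
gripper_width: 0.0001
grasp_force: 0.0
```

Call:
jog_arm:
  targets:
    - {"dx": -1,"dy": -1,"dz": 0,"yaw": 0,"claw": 0}
    - {"dx": -1,"dy": -1,"dz": 0,"yaw": 0,"claw": 0}
    - {"dx": -1,"dy": -1,"dz": 0,"yaw": 0,"claw": 0}
    - {"dx": -1,"dy": -1,"dz": 0,"yaw": 0,"claw": 0}
    - {"dx": -1,"dy": -0.5,"dz": 0,"yaw": 0,"claw": 0}
    - {"dx": -1,"dy": 0,"dz": 0,"yaw": 0,"claw": 0}
    - {"dx": -1,"dy": 0,"dz": 0,"yaw": 0,"claw": 0}
    - {"dx": -1,"dy": 0,"dz": 0,"yaw": 0,"claw": 0}
    - {"dx": -1,"dy": 0,"dz": 0,"yaw": 0,"claw": 0}
    - {"dx": -1,"dy": 0,"dz": 0,"yaw": 0,"claw": 0}

```text
t: 16.2
position: [0.4007, -0.1109, 0.1903]
tcp_rot: [0.803, 0.596, -0.0, 0.0]
force: [-0.1, 0.4, -0.0]
gripper_width: 0.0
grasp_force: 0.0
```

```bash
python3 -c "
from h import *
pose();look('e')
c=capture('side');L=tojig(cloud(c),JIG)
B=L[(abs(L[...,0])<.06)&(L[...,1]>.11)&(L[...,1]<.19)&(abs(L[...,2]-.046)<.0045)];print(cv2.minAreaRect((B[:,:2]*1000).astype(np.float32)),np.percentile(B[:,:2],[1,50,99],axis=0))"
```

```text
t 16.2 tcp jig [-0.0903 -0.1498  0.1903] toolx err deg -0.04 tilt [ 0. -0. -1.] F jig y 0.39 Fz -0.04 w 0.0
box 411 ((-3.8271026611328125, 134.01341247558594), (61.57427215576172, 106.22156524658203), 2.035060167312622) [0.0818 0.1853] [-0.0336  0.0252]
fronttab 55 [-0.0081  0.0835  0.0932]
tabface/below 97 [0.0809 0.1118]
((-4.001455307006836, 150.40496826171875), (61.70304489135742, 79.04270935058594), 1.247225046157837) [[-0.03397737  0.11168958]
 [-0.00373168  0.14796885]
 [ 0.02521179  0.18907511]]
```

View pics/e.png

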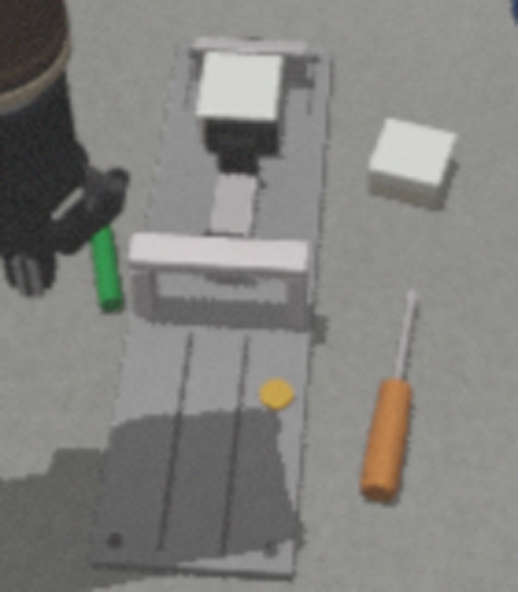

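The box at (240,95) sits against the stop, and the pad is behind it. I'll check squareness and final contact numerically.

```bash
python3 -c "
from h import *
Ls=np.concatenate([tojig(cloud(capture('side')),JIG).reshape(-1,3) for _ in range(4)])
B=Ls[(abs(Ls[:,0])<.06)&(Ls[:,1]>.12)&(Ls[:,1]<.183)&(abs(Ls[:,2]-.046)<.004)]
yy=np.arange(.122,.18,.003);l=[];r=[];
for y in yy:
    x=B[abs(B[:,1]-y)<.003][:,0];l.append(np.percentile(x,3));r.append(np.percentile(x,97))
print('slopes rad',np.polyfit(yy,l,1)[0],np.polyfit(yy,r,1)[0],'mid x',(np.mean(l)+np.mean(r))/2,'w',np.mean(r)-np.mean(l))
for x in(-.025,-.015,-.005,.005,.015):
    T=Ls[(abs(Ls[:,0]-x)<.004)&(abs(Ls[:,2]-.046)<.006)&(Ls[:,1]>.1)&(Ls[:,1]<.23)]
    h,e=np.histogram(T[:,1],np.arange(.1,.23,.006));zz=[T[(T[:,1]>=a)&(T[:,1]<a+.006)][:,2] for a in e[:-1]]
    print(x,[(round(a,3),round(float(np.median(z))*1000)) for a,z in zip(e,zz) if len(z)])
"
```

```text
slopes rad 0.018331557917899022 -0.03557731441648508 mid x -0.004447578072092003 w 0.05637427663038878
-0.025 [(np.float64(0.106), 44), (np.float64(0.112), 43), (np.float64(0.118), 45), (np.float64(0.124), 46), (np.float64(0.13), 46), (np.float64(0.136), 47), (np.float64(0.142), 46), (np.float64(0.148), 46), (np.float64(0.154), 47), (np.float64(0.16), 47), (np.float64(0.166), 47), (np.float64(0.172), 46), (np.float64(0.178), 46), (np.float64(0.184), 46), (np.float64(0.19), 48), (np.float64(0.196), 50), (np.float64(0.202), 49)]
-0.015 [(np.float64(0.106), 46), (np.float64(0.112), 44), (np.float64(0.118), 45), (np.float64(0.124), 47), (np.float64(0.13), 47), (np.float64(0.136), 47), (np.float64(0.142), 46), (np.float64(0.148), 47), (np.float64(0.154), 47), (np.float64(0.16), 46), (np.float64(0.166), 47), (np.float64(0.172), 46), (np.float64(0.178), 46), (np.float64(0.184), 46), (np.float64(0.19), 47), (np.float64(0.196), 48), (np.float64(0.202), 49), (np.float64(0.208), 47)]
-0.005 [(np.float64(0.106), 43), (np.float64(0.112), 44), (np.float64(0.118), 46), (np.float64(0.124), 46), (np.
[... 475 characters left out ...]
np.float64(0.142), 46), (np.float64(0.148), 46), (np.float64(0.154), 46), (np.float64(0.16), 45), (np.float64(0.166), 46), (np.float64(0.172), 46), (np.float64(0.178), 47), (np.float64(0.184), 46), (np.float64(0.19), 47), (np.float64(0.196), 49), (np.float64(0.202), 48)]
0.015 [(np.float64(0.106), 46), (np.float64(0.112), 43), (np.float64(0.118), 45), (np.float64(0.124), 47), (np.float64(0.13), 46), (np.float64(0.136), 46), (np.float64(0.142), 47), (np.float64(0.148), 46), (np.float64(0.154), 48), (np.float64(0.16), 47), (np.float64(0.166), 46), (np.float64(0.172), 46), (np.float64(0.178), 46), (np.float64(0.184), 46), (np.float64(0.19), 47), (np.float64(0.196), 49), (np.float64(0.202), 50)]
```

```bash
python3 -c "
from plant import close_job
print(close_job())"
```

```text
the job is handed in; nothing more can be done
None
```

The job is handed in, with no verdict returned: the slide's pad holds the gift box square against the end stop, pressed in by an estimated 3 to 4 mm (about 4 N by the force readings), and the gripper is clear.

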